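# Rack the bottles in order of height

## Task

Stand the four bottles upright on the rack in order of height, one centred on each dark pad: the shortest on the pad next to the rack's upright end plate, rising to the tallest on the pad at the open end. Do not tip a bottle over, and leave the beaker standing where it is.

Things in the scene. Friction and masses are not known exactly. Their poses are not given: they have to be found in the camera images.
- rack: bottle rack, fixed for the run: a low aluminium board 340 mm long (its own y) and 100 mm wide, top face 12 mm above the worktop, with one upright end plate (8 mm thick, 60 mm high, full width) at its +y end and the other end open; four flat dark round pads, 76 mm across and 84 mm apart, in a row along it. Origin under the board's centre; z up. The rack may stand at any yaw.
- pad1 (a point): centre of pad 1 on the rack's top face (the pad next to the upright end plate)
- pad2 (a point): centre of pad 2 on the rack's top face (second from the end plate)
- pad3 (a point): centre of pad 3 on the rack's top face (third from the end plate)
- pad4 (a point): centre of pad 4 on the rack's top face (the pad at the open end, farthest from the end plate)
- brown_bottle: small dark brown bottle, 117 mm high, body 43 mm across up to 89 mm; black screw cap 32 mm across from 89 mm up to the top. Weighs about 0.1 kg. Stands upright; origin at the centre of its underside, z up; the cap can be gripped from above.
- teal_bottle: blue-green bottle, 150 mm high, body 60 mm across; white screw cap 31 mm across, the topmost 18 mm. About 0.27 kg. Stands upright; origin at the centre of its underside, z up; the cap can be gripped from above.
- black_bottle: black bottle with a red label, 172 mm high, body 65 mm across; white screw cap 31 mm across, the topmost 21 mm. About 0.4 kg. Stands upright; origin at the centre of its underside, z up; the cap can be gripped from above.
- white_bottle: white bottle with blue bands, 190 mm high, body 67 mm across; black screw cap 31 mm across, the topmost 23 mm. About 0.46 kg. Stands upright; origin at the centre of its underside, z up; the cap can be gripped from above.
- beaker: clear empty plastic beaker, 71 mm across, 88 mm high, a light bystander that stands loose among the bottles; to be left alone. Origin at the centre of its underside, z up.
Not all that is in view belongs to the job. What is shaped like the white_bottle but purple is not meant. Several things have the shape of the black_bottle; the one meant has the colours described above.

How it is judged:
By the outcome, as a careful person would: the job done as asked, in the order asked, and still so for the second after the job is handed in, with the robot touching nothing.
It also fails if it takes over 102 s, if anything falls off the work surface, if the arm or the gripper's body presses on something with over 40 N, if the wrist force passes 120 N, or if a joint passes its speed limit or range.

## Robot

A 6-joint arm with a two-finger parallel gripper is mounted at the origin on a cart in front of the work surface, level with it; the furniture and walls round the work are solid. World frame = base frame: x ahead of the robot, y to its left, z up, the work surface at z = 0. Lengths are in m, angles in rad, forces in N, time in s.
With the tool pointing down it reaches from about 0.325 to 0.9 m from the base axis. Payload 6.1 kg.
Tool frame: the origin (TCP) lies where the fingers leave the gripper's body, on its centre line; the fingertips stand 73 mm ahead of it and the grasp point (between the pads) lies 54 mm ahead of it; z points along the fingers, y is the line along which they close (so a half turn about z gives the same grasp; the last joint's range is limited). The gripper opens to 85 mm and grips with 20 to 120 N. Pads are 22 mm wide; open, the fingers measure 114 mm over their backs; the gripper's body (76 mm by 85 mm) begins 54 mm behind the grasp point. The pads swing forward as they close: fully open they stand 13 mm farther back than shut.
Start: joints at [1.064, 0.22, 1.526, -0, 1.395, -0.126], TCP at [0.232, 0.58, 0.304] pointing down, gripper open.
Joint ranges: [-2.98, 2.98], [-0.91, 2.08], [0.09, 2.57], [-1.24, 4.39], [0.2, 2.65], [-2.68, 2.68]. Speed limits (rad/s): [2.57, 2.57, 3.01, 3.14, 3.14, 3.14].

## Interface

Orientations are given as a unit quaternion [x, y, z, w].
In Python, from station import telemetry, eyes, workorder gives the robot as it stands. The module is installed in compiled form; this text tells all that it offers.
- The arm moves only by the tool arm_command, never from a script. Its argument "moves" is a list of rows, each a list of 2 entries, a list of its own where there are three numbers: the shift along the tool's x, y, z as a fraction of full scale, then the turn, a rotation vector about the tool's x, y, z as a fraction of full scale. In form: [[[dx, dy, dz], [rx, ry, rz]], ...]. A call has 1 to 20 rows; each row is the pose to reach, as a shift and turn from the pose commanded when the call began, along the tool's axes at that moment; what a row does not reach only later rows make up. Full scale, the value 1, is 12 cm for a shift and 45 degrees for a turn. A row lasts 1/10 s, in which the tool goes at most 50 mm and 8.59 degrees, less where a joint would pass 70% of its speed; a pose out of reach is approached as far as the arm can. A call with a number of a shift or a turn outside -1 to 1 is refused whole. A call with a gripper value outside its range is refused whole. "fingers" is the opening, from -1 (shut) to 1 (fully open), set as the call begins (left out, the last holds). The fingers move at their own pace and stop on an object; the grip force is fixed at half the most. Time passes only in rows, so rows that repeat a pose let the fingers close. It gives the time, the measured TCP pose, the force, the opening and the grip force at its end, in the units of the state.
- telemetry.state(): the state, without advancing time (a new reading comes with each control period).
- eyes.snapshot(name): name is "scene" or "top"; returns the picture (420x560x3 uint8, red, green, blue); there is no depth.
- eyes.camera_params(name): a dict with "fovy" (degrees; the focal length in pixels is half the picture's height over the tangent of half this angle, whatever the lens; pixels are square), "cx", "cy" (the principal point, pixels), "dist" ([k1, k2, p1, p2, k3] as OpenCV has them; the pictures are not rectified), "xyz" and "attitude" of the camera in the world. Camera axes: x right, y up, looking along -z (the intrinsics and any distortion apply to the point x, -y, -z); pixel columns grow to the right and rows downward; lengths in m; the calibration is good to about 2 mm. A picture is of the moment at which its call begins. camera_params takes no time and is no camera call.
- workorder.sign_off(): hands the job in; it is judged then, once.
The state is a dict: "clock": time; "joint_pos": joint angles; "joint_vel": joint speeds; "joint_torque": joint torques, N m; "ee_pos": TCP position; "tcp_rot": TCP orientation; "wrist_force": force on the tool from outside, world axes, zero at the start; "wrist_torque": the same for the moment, N m; "width": finger opening in m; "finger_force": force on a finger pad.
Only numpy, scipy, OpenCV 4.12 (cv2) and the standard library are available. Lean on these libraries where they do the work, as an engineer would, in place of code of your own. Each camera call takes 0.05 s, during which the arm holds its last target. There are 200 camera calls.

## Working session

There is one attempt and no reset: what is moved stays moved. The work goes in short steps, Python scripts to look and compute and a tool call to move; the robot and the scene stay as the last step left them, time stands still between calls to the robot, and variables do not carry over. Pictures are saved under pics/ and viewed, at most 14 in all, crops included, and the job is handed in when it is done.

Besides the shell and the picture viewer there is one more tool, called after "Request:" as name(argument=value, ...) on one line, values as JSON. arm_command: Moves the arm, as the interface text tells. Its arguments: {"type":"object","properties":{"moves":{"type":"array","items":{"type":"array"}},"fingers":{"type":"number"}},"required":["moves"]}

```bash
mkdir -p pics; python3 - <<'E'
from station import telemetry, eyes
import cv2
for n in("scene","top"):
    cv2.imwrite(f"pics/{n}0.png",eyes.snapshot(n)[:,:,::-1]); print(n,eyes.camera_params(n))
print(telemetry.state())
E
```

```text
scene {'fovy': 42.13280224288437, 'cx': 269.8813875025422, 'cy': 199.51608958889383, 'dist': array([-0.09086741,  0.        ,  0.        ,  0.        ,  0.        ]), 'xyz': array([-0.48503896, -0.82237586,  1.20789965]), 'attitude': array([ 0.37734905, -0.16627898, -0.37668836,  0.82949676])}
top {'fovy': 45.43156120268658, 'cx': 274.031487444553, 'cy': 203.45664038055457, 'dist': array([-0.11607246,  0.        ,  0.        ,  0.        ,  0.        ]), 'xyz': array([ 0.12692478, -0.0612209 ,  1.22458276]), 'attitude': array([ 0.11833898, -0.08856249, -0.60763455,  0.78034148])}
{'clock': 0.1, 'joint_pos': array([ 1.06387202e+00,  2.21156770e-01,  1.52752138e+00, -1.80741726e-05,
        1.39467031e+00, -1.26100691e-01]), 'joint_vel': array([ 0.00014683, -0.0028864 , -0.00147994, -0.00154345,  0.00131902,
       -0.00121827]), 'joint_torque': array([ 1.40018656e-03, -4.98239779e+01, -3.90547907e+01, -5.45664847e-08,
        5.60164248e-03,  2.29779920e-05]), 'ee_pos': array([0.23210587, 0.57985056, 0.30288956]), 'tcp_rot': array([ 1.89261639e-01,  9.81926301e-01, -8.37064905e-04, -2.64797438e-04]), 'wrist_force': array([0.63019159, 0.41261357, 0.08044494]), 'wrist_torque': array([ 0.02035651, -0.00297292, -0.02431359]), 'finger_force': 0.0, 'width': 0.0855976762960213}
```

View pics/scene0.png

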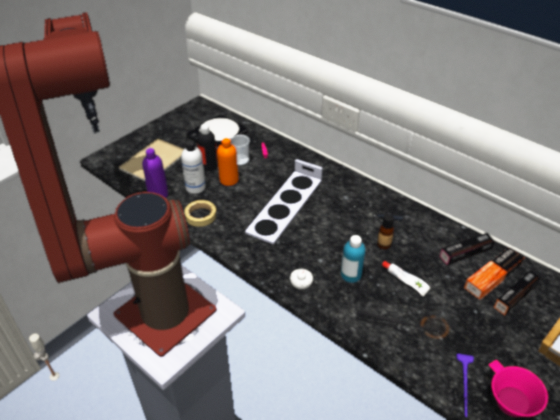

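View pics/top0.png

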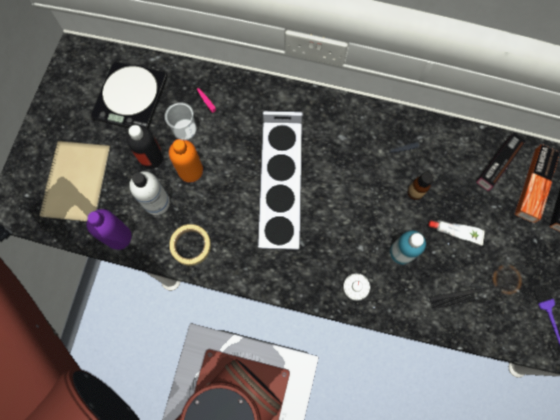

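The scene view shows the rack with its end plate at the far end, (308,168). In the top view:
- pads at (282,138), (281,168), (280,198) and (279,230)
- black bottle (145,145), white (150,192), brown (421,185), teal (410,245), beaker (181,120)
- decoys: purple (107,228) and orange (184,158)

The candidates with the black_bottle shape are the black one with red (145,145) and the orange one (184,158). The black one fits the description, so I'm confirming it in a crop.

```bash
python3 - <<'E'
import cv2,numpy as np
t=cv2.imread("pics/top0.png");s=cv2.imread("pics/scene0.png")
a=cv2.resize(t[85:255,80:220],None,fx=3.4,fy=3.4,interpolation=cv2.INTER_CUBIC)
b=cv2.resize(s[115:205,135:265],(320,222),interpolation=cv2.INTER_CUBIC)
c=cv2.resize(t[165:270,380:450],(222,333),interpolation=cv2.INTER_CUBIC)
o=np.zeros((578,800,3),np.uint8);o[:578,:476]=a[:578,:476];o[:222,478:798]=b;o[230:563,478:700]=c
cv2.imwrite("pics/crop1.png",o)
E
```

```text
(no output)
```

View pics/crop1.png

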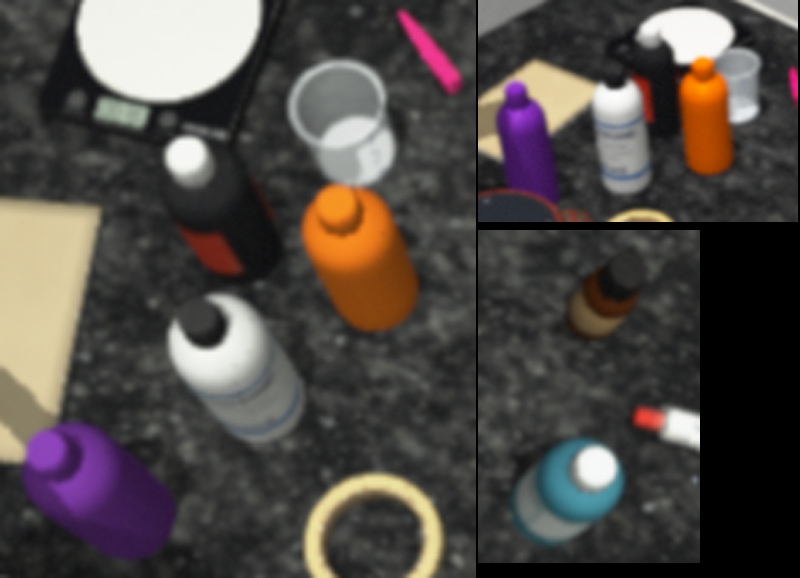

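Confirmed: the bottle with the white cap and red label, crop (220,210), is the black_bottle. The orange and purple ones are decoys. Now I'll measure.

```bash
cat > h.py <<'E'
import numpy as np,cv2
from scipy.spatial.transform import Rotation as R
from station import eyes,telemetry
P={n:eyes.camera_params(n) for n in("scene","top")}
def K(p):
    f=210/np.tan(np.radians(p["fovy"]/2)); return np.array([[f,0,p["cx"]],[0,f,p["cy"]],[0,0,1]])
def ray(n,uv):
    p=P[n];x,y=cv2.undistortPoints(np.float64([[uv]]),K(p),p["dist"])[0,0]
    return p["xyz"],R.from_quat(p["attitude"]).apply([x,-y,-1])
def at(n,uv,z):
    o,d=ray(n,uv);return o+d*(z-o[2])/d[2]
def proj(n,X):
    p=P[n];c=R.from_quat(p["attitude"]).inv().apply(np.atleast_2d(X)-p["xyz"])*[1,-1,-1]
    return cv2.projectPoints(c,np.zeros(3),np.zeros(3),K(p),p["dist"])[0][:,0]
def blobs(m,amin=15):
    n,l,s,c=cv2.connectedComponentsWithStats(m.astype(np.uint8));return [(c[i].round(1),s[i]) for i in range(1,n) if s[i][4]>=amin]
E
python3 - <<'E'
from h import *
t=cv2.imread("pics/top0.png").astype(int);s=cv2.imread("pics/scene0.png").astype(int)
def box(im,x0,x1,y0,y1):
    m=np.zeros(im.shape[:2],bool);m[y0:y1,x0:x1]=1;return m
for n,im,b in(("top",t,(262,302,120,250)),("scene",s,(240,330,170,245))):
    pads=[c for c,st in blobs((im.max(2)<75)&box(im,*b),200)]
    # pads enclosed by the white board
    for c,st in blobs((im.max(2)<90)&box(im,*b),150): print(n,"pad",c,st[2:],at(n,c,.012).round(4))
white=lambda im:(im.min(2)>150)
dark=lambda im:(im.max(2)<70)
for nm,n,im,b,f,z in(("teal","top",t,(405,430,230,252),white,.143),("teal","scene",s,(342,370,232,247),white,.143),
  ("black","top",t,(125,148,122,145),white,.164),("black","scene",s,(198,216,122,140),white,.164),
  ("white","top",t,(131,152,171,190),dark,.181),("white","scene",s,(180,204,143,158),dark,.181)):
    for c,st in blobs(f(im)&box(im,*b)): print(nm,n,c,st,at(n,c,z).round(4))
print("browncap",at("top",(427.3,177.6),.11).round(4))
a=cv2.imread("pics/top0.png")[165:205,400:440];b=cv2.imread("pics/scene0.png")[212:252,365:405]
g=lambda i:np.clip(cv2.resize(i,(400,400),interpolation=cv2.INTER_NEAREST).astype(float)*2.2,0,255)
cv2.imwrite("pics/brown.png",np.hstack([g(a),g(b)]))
E
```

```text
top pad [281.6 137.6] [ 26  24 500] [0.6656 0.0618 0.012 ]
top pad [280.8 167.1] [ 27  25 539] [0.5841 0.0437 0.012 ]
top pad [279.8 198.1] [ 27  27 578] [0.5019 0.0258 0.012 ]
top pad [278.8 230.2] [ 28  28 610] [0.42   0.0079 0.012 ]
scene pad [284.8 208.1] [  90   75 4158] [0.53   0.0202 0.012 ]
scene pad [301.7 182.2] [ 19  12 178] [0.6696 0.0618 0.012 ]
scene pad [290.4 196.2] [ 20  13 200] [0.5875 0.0442 0.012 ]
scene pad [278.5 211.2] [ 20  14 219] [0.5052 0.026  0.012 ]
scene pad [265.9 227.1] [ 21  15 249] [0.4232 0.0077 0.012 ]
teal top [416.7 239.5] [411 233  13  14 143] [ 0.4421 -0.3025  0.143 ]
teal scene [355.4 240.3] [350 235  12  12 107] [ 0.4449 -0.3025  0.143 ]
black top [134.4 130.5] [129 125  12  12 115] [0.5332 0.386  0.164 ]
black scene [208.8 127.3] [200 122  16  18 154] [0.5459 0.3768 0.164 ]
white top [138.1 178.1] [131 171  15  16 167] [0.418  0.3319 0.181 ]
white scene [190.7 145.2] [180 143  24   8 119] [0.419  0.3269 0.181 ]
browncap [ 0.6073 -0.3099  0.11  ][ WARN:0@0.939] global loadsave.cpp:1063 imwrite_ Unsupported depth image for selected encoder is fallbacked to CV_8U.
```

View pics/brown.png

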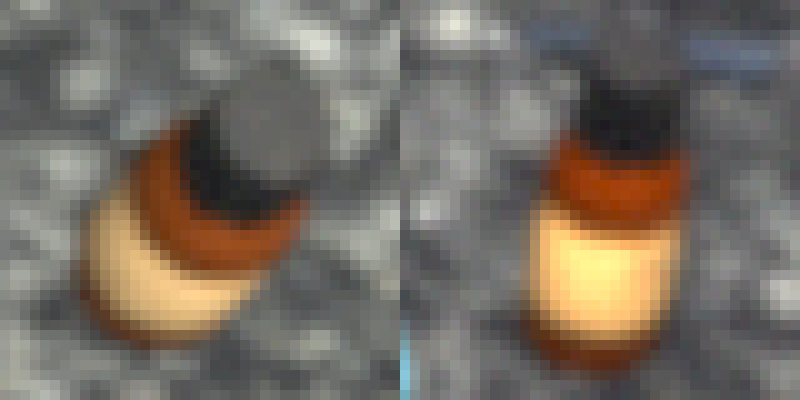

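Brown cap top centre is at about (426.5,177) in top and (388,215) in scene. The white bottle's dark cap merges with the background, so I'll enlarge it brightened.

```bash
python3 - <<'E'
from h import *
a=cv2.imread("pics/top0.png")[165:205,122:162];b=cv2.imread("pics/scene0.png")[135:175,175:215]
g=lambda i:np.clip(cv2.resize(i,(400,400),interpolation=cv2.INTER_NEAREST).astype(float)*2.5,0,255).astype(np.uint8)
cv2.imwrite("pics/white.png",np.hstack([g(a),g(b)]))
print("brown",at("top",(426.5,177),.117),at("scene",(388,215),.117))
t=cv2.imread("pics/top0.png").astype(int)
for c,s in blobs((t[:,:,2]>150)&(t[:,:,0]<60)&(t[:,:,1]<150),100):print("orange",c,s,at("top",c,.1))
print("orange cap",at("top",(179,146.5),.172),"beaker rim",at("top",(179,116.5),.088))
E
```

```text
brown [ 0.60534909 -0.30620533  0.117     ] [ 0.61629397 -0.30319267  0.117     ]
orange [181.5 152.5] [169 139  26  27 520] [0.52932654 0.2798181  0.1       ]
orange [544.9 190.9] [539 178  12  27 134] [ 0.65141158 -0.60482526  0.1       ]
orange cap [0.51637867 0.26809504 0.172     ] beaker rim [0.62610239 0.31957627 0.088     ]
```

View pics/white.png

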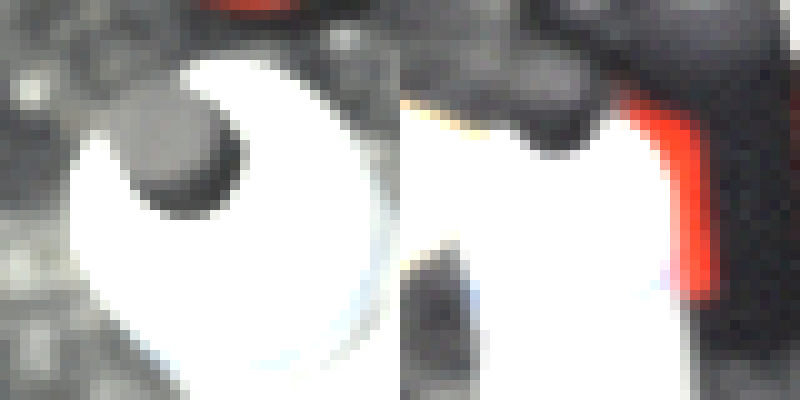

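White cap top face is at (138.5,178) in top and (190,142) in scene. Next: tool-frame displacements, with the tool yawed so the fingers close across the rack.

```bash
cat > tgt.py <<'E'
from h import *
off=np.array([.0016,0,0])  # half the scene/top disagreement on the pads
T={}
for i,c in enumerate(((281.6,137.6),(280.8,167.1),(279.8,198.1),(278.8,230.2))):T["pad%d"%(i+1)]=at("top",c,.012)+off
T["brown"]=at("top",(426.5,177),.117)+off
T["teal"]=at("top",(416.7,239.5),.146)+off
T["black"]=at("top",(134.4,130.5),.168)+off
T["white"]=at("top",(138.5,178),.19)+off
d=T["pad4"]-T["pad1"];yaw=np.arctan2(d[1],d[0])
ex=np.array([np.cos(yaw),np.sin(yaw),0]);ey=np.array([ex[1],-ex[0],0])  # tool x, tool y
def pos():
    s=telemetry.state();r=R.from_quat(s["tcp_rot"]).as_matrix()
    return s,r
def rel():
    s,r=pos();a=np.degrees(np.arctan2(r[1,0],r[0,0]))
    print("tcp",s["ee_pos"].round(4),"x-axis yaw",a.round(2),"want",np.degrees(yaw).round(2),"w",s["width"].round(4),"t",s["clock"])
    for k,v in T.items():print(k,v.round(4),"tool shift/0.12:",((v-s["ee_pos"])@r/.12)[:2].round(3))
if __name__=="__main__":rel()
E
python3 - <<'E'
from tgt import *
print(at("scene",(190,142),.19),at("scene",(388,216.5),.117));rel()
E
```

```text
[0.4215752  0.33172914 0.19      ] [ 0.61076251 -0.30666824  0.117     ]Traceback (most recent call last):
  File "<stdin>", line 2, in <module>
  File "tgt.py", line 16, in rel
    print("tcp",s["ee_pos"].round(4),"x-axis yaw",a.round(2),"want",np.degrees(yaw).round(2),"w",s["width"].round(4),"t",s["clock"])
                                                                                                 ^^^^^^^^^^^^^^^^
AttributeError: 'float' object has no attribute 'round'
```

Request:
arm_command(moves=[[[0,0,-0.5],[0,0,-0.19]],[[0,0,-0.5],[0,0,-0.38]],[[0,0,-0.5],[0,0,-0.57]],[[0,0,-0.5],[0,0,-0.76]],[[0,0,-0.5],[0,0,-0.76]]], fingers=0.35)

```text
clock: 0.6
ee_pos: [0.2322, 0.5801, 0.3635]
tcp_rot: [-0.109, 0.994, -0.0, -0.0]
wrist_force: [0.2, 0.7, -0.4]
width: 0.0572
finger_force: 0.0
```

```bash
python3 tgt.py
```

```text
Traceback (most recent call last):
  File "tgt.py", line 18, in <module>
    if __name__=="__main__":rel()
                            ~~~^^
  File "tgt.py", line 16, in rel
    print("tcp",s["ee_pos"].round(4),"x-axis yaw",a.round(2),"want",np.degrees(yaw).round(2),"w",s["width"].round(4),"t",s["clock"])
                                                                                                 ^^^^^^^^^^^^^^^^
AttributeError: 'float' object has no attribute 'round'
```

```bash
sed -i 's/s\["width"\].round(4)/s["width"]/' tgt.py; python3 tgt.py
```

```text
tcp [0.2322 0.5801 0.3635] x-axis yaw -167.54 want -167.61 w 0.05721951246827758 t 0.6
pad1 [0.6672 0.0618 0.012 ] tool shift/0.12: [-2.609 -4.998]
pad2 [0.5857 0.0437 0.012 ] tool shift/0.12: [-1.914 -4.998]
pad3 [0.5035 0.0258 0.012 ] tool shift/0.12: [-1.213 -4.996]
pad4 [0.4216 0.0079 0.012 ] tool shift/0.12: [-0.514 -4.995]
brown [ 0.6069 -0.3062  0.117 ] tool shift/0.12: [-1.457 -7.884]
teal [ 0.4429 -0.3018  0.146 ] tool shift/0.12: [-0.13  -7.554]
black [0.5333 0.3843 0.168 ] tool shift/0.12: [-2.099 -2.133]
white [0.4175 0.3277 0.19  ] tool shift/0.12: [-1.055 -2.386]
```

Request:
arm_command(moves=[[[-0.25,-0.25,0],[0,0,0]],[[-0.5,-0.5,0],[0,0,0]],[[-0.75,-0.75,0],[0,0,0]],[[-1,-1,0],[0,0,0]]])

```text
clock: 1.0
ee_pos: [0.3762, 0.4877, 0.3634]
tcp_rot: [-0.106, 0.994, -0.0, -0.0]
wrist_force: [-0.1, 0.9, -0.1]
width: 0.0575
finger_force: 0.0
```

Request:
arm_command(moves=[[[-0.01,-0.25,0],[0,0,0]],[[-0.02,-0.5,0],[0,0,0]],[[-0.03,-0.75,0],[0,0,0]],[[-0.03,-1,0],[0,0,0]]])

```text
clock: 1.4
ee_pos: [0.4047, 0.371, 0.3633]
tcp_rot: [-0.105, 0.994, -0.0, -0.0]
wrist_force: [0.3, -0.4, -0.2]
width: 0.0569
finger_force: 0.0
```

Request:
arm_command(moves=[[[0,-0.2,0],[0,0,0]],[[0,-0.38,0.2],[0,0,0]],[[0,-0.38,0.3],[0,0,0]],[[0,-0.38,0.3],[0,0,0]]])

```text
clock: 1.8
ee_pos: [0.4133, 0.3271, 0.3253]
tcp_rot: [-0.106, 0.994, -0.001, -0.002]
wrist_force: [-1.0, -0.4, 0.4]
width: 0.058
finger_force: 0.0
```

```bash
python3 tgt.py; python3 - <<'E'
from h import *
a=eyes.snapshot("top")[:,:,::-1][100:250,80:230];b=eyes.snapshot("scene")[:,:,::-1][90:210,120:270]
cv2.imwrite("pics/look1.png",np.hstack([cv2.resize(a,(400,400)),cv2.resize(b,(400,400))]))
E
```

```text
tcp [0.4133 0.3271 0.3253] x-axis yaw -167.83 want -167.61 w 0.0579517492088119 t 1.8
pad1 [0.6672 0.0618 0.012 ] tool shift/0.12: [-1.614 -2.605]
pad2 [0.5857 0.0437 0.012 ] tool shift/0.12: [-0.918 -2.609]
pad3 [0.5035 0.0258 0.012 ] tool shift/0.12: [-0.217 -2.611]
pad4 [0.4216 0.0079 0.012 ] tool shift/0.12: [ 0.481 -2.613]
brown [ 0.6069 -0.3062  0.117 ] tool shift/0.12: [-0.473 -5.498]
teal [ 0.4429 -0.3018  0.146 ] tool shift/0.12: [ 0.857 -5.174]
black [0.5333 0.3843 0.168 ] tool shift/0.12: [-1.083  0.256]
white [0.4175 0.3277 0.19  ] tool shift/0.12: [-0.04  -0.002]
```

View pics/look1.png

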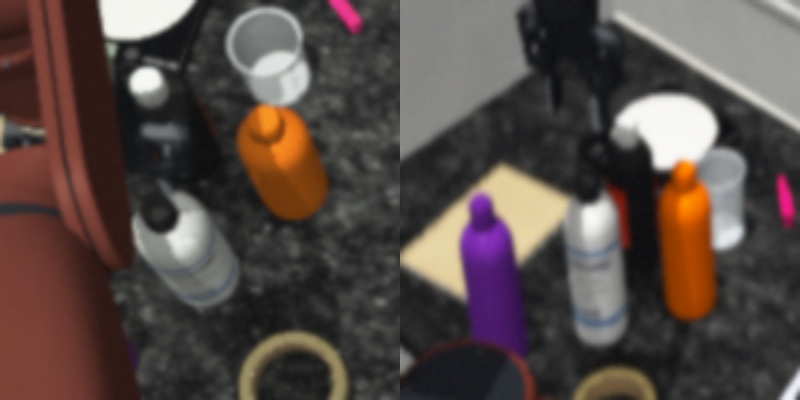

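The fingers stand above the cluster and the white bottle is clear below them. Descending to grip.

Request:
arm_command(moves=[[[-0.05,0,0.2],[0,0,0]],[[-0.05,0,0.4],[0,0,0]],[[-0.05,0,0.6],[0,0,0]],[[-0.05,0,0.72],[0,0,0]],[[-0.05,0,0.72],[0,0,0]],[[-0.05,0,0.72],[0,0,0]]])

```text
clock: 2.5
ee_pos: [0.4204, 0.3297, 0.2424]
tcp_rot: [-0.108, 0.994, 0.0, 0.0]
wrist_force: [0.1, -0.7, -0.8]
width: 0.0576
finger_force: 0.0
```

Request:
arm_command(moves=[[[0,0,0],[0,0,0]],[[0,0,0],[0,0,0]],[[0,0,0],[0,0,0]],[[0,0,0],[0,0,0]],[[0,0,0],[0,0,0]],[[0,0,0],[0,0,0]]], fingers=-1)

```text
clock: 3.1
ee_pos: [0.421, 0.3295, 0.2434]
tcp_rot: [-0.108, 0.994, 0.001, 0.001]
wrist_force: [0.6, -1.4, 6.1]
width: 0.0285
finger_force: 59.5
```

Request:
arm_command(moves=[[[0,0,-0.08],[0,0,0]],[[0,0,-0.2],[0,0,0]],[[0,0,-0.32],[0,0,0]],[[0,0,-0.44],[0,0,0]],[[0,0,-0.5],[0,0,0]],[[0,0,-0.5],[0,0,0]]])

```text
clock: 3.7
ee_pos: [0.4208, 0.3295, 0.3035]
tcp_rot: [-0.108, 0.994, 0.001, 0.002]
wrist_force: [0.3, 0.5, -5.8]
width: 0.0285
finger_force: 59.8
```

```bash
python3 - <<'E'
from tgt import *
rel()
a=eyes.snapshot("top")[:,:,::-1][100:250,80:230];b=eyes.snapshot("scene")[:,:,::-1][90:210,120:270]
cv2.imwrite("pics/look2.png",np.hstack([cv2.resize(a,(400,400)),cv2.resize(b,(400,400))]))
E
```

```text
tcp [0.4208 0.3295 0.3035] x-axis yaw -167.61 want -167.61 w 0.028535693186223364 t 3.7
pad1 [0.6672 0.0618 0.012 ] tool shift/0.12: [-1.519 -2.621]
pad2 [0.5857 0.0437 0.012 ] tool shift/0.12: [-0.824 -2.623]
pad3 [0.5035 0.0258 0.012 ] tool shift/0.12: [-0.123 -2.622]
pad4 [0.4216 0.0079 0.012 ] tool shift/0.12: [ 0.576 -2.621]
brown [ 0.6069 -0.3062  0.117 ] tool shift/0.12: [-0.374 -5.508]
teal [ 0.4429 -0.3018  0.146 ] tool shift/0.12: [ 0.953 -5.179]
black [0.5333 0.3843 0.168 ] tool shift/0.12: [-1.01   0.244]
white [0.4175 0.3277 0.19  ] tool shift/0.12: [ 0.033 -0.01 ]
```

View pics/look2.png

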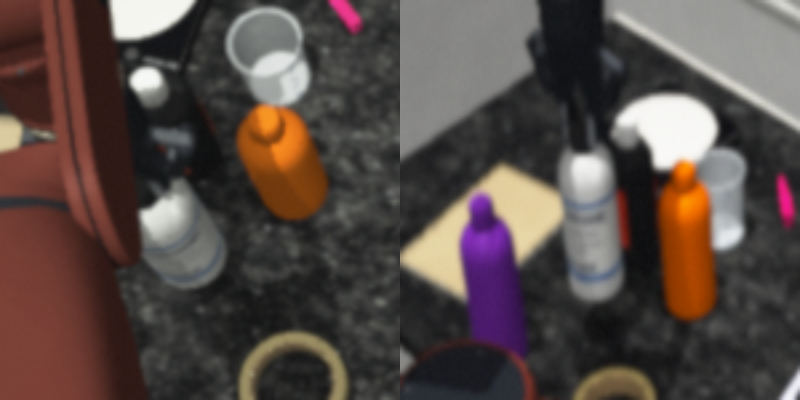

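Bottle lifted cleanly. Carrying it to pad 4.

Request:
arm_command(moves=[[[0.02,-0.06,0],[0,0,0]],[[0.06,-0.2,0],[0,0,0]],[[0.1,-0.4,0],[0,0,0]],[[0.15,-0.6,0],[0,0,0]],[[0.2,-0.8,0],[0,0,0]],[[0.25,-1,0],[0,0,0]]])

```text
clock: 4.4
ee_pos: [0.4158, 0.2032, 0.3009]
tcp_rot: [-0.108, 0.994, -0.0, -0.001]
wrist_force: [-0.1, -0.8, -5.4]
width: 0.0288
finger_force: 59.9
```

Request:
arm_command(moves=[[[0.05,-0.2,0],[0,0,0]],[[0.1,-0.4,0],[0,0,0]],[[0.15,-0.6,0],[0,0,0]],[[0.2,-0.8,0],[0,0,0]],[[0.25,-1,0],[0,0,0]]])

```text
clock: 4.9
ee_pos: [0.412, 0.0798, 0.301]
tcp_rot: [-0.108, 0.994, -0.0, -0.0]
wrist_force: [0.1, -0.4, -5.6]
width: 0.0285
finger_force: 59.9
```

Request:
arm_command(moves=[[[0.03,-0.2,0],[0,0,0]],[[0.06,-0.35,0],[0,0,0]],[[0.07,-0.5,0],[0,0,0]],[[0.07,-0.58,0],[0,0,0]],[[0.07,-0.62,0],[0,0,0]],[[0.07,-0.62,0],[0,0,0]],[[0.07,-0.62,0],[0,0,0]]])

```text
clock: 5.6
ee_pos: [0.4205, 0.0077, 0.3013]
tcp_rot: [-0.108, 0.994, 0.0, -0.0]
wrist_force: [0.0, 1.0, -6.2]
width: 0.0287
finger_force: 60.0
```

```bash
python3 - <<'E'
from tgt import *
rel()
a=eyes.snapshot("top")[:,:,::-1][100:270,200:370];b=eyes.snapshot("scene")[:,:,::-1][110:260,210:360]
cv2.imwrite("pics/look3.png",np.hstack([cv2.resize(a,(400,400)),cv2.resize(b,(400,400))]))
E
```

```text
tcp [0.4205 0.0077 0.3013] x-axis yaw -167.61 want -167.61 w 0.028719390128957283 t 5.6
pad1 [0.6672 0.0618 0.012 ] tool shift/0.12: [-2.105e+00 -2.000e-03]
pad2 [0.5857 0.0437 0.012 ] tool shift/0.12: [-1.41  -0.004]
pad3 [0.5035 0.0258 0.012 ] tool shift/0.12: [-0.708 -0.002]
pad4 [0.4216 0.0079 0.012 ] tool shift/0.12: [-0.01  -0.002]
brown [ 0.6069 -0.3062  0.117 ] tool shift/0.12: [-0.957 -2.889]
teal [ 0.4429 -0.3018  0.146 ] tool shift/0.12: [ 0.371 -2.56 ]
black [0.5333 0.3843 0.168 ] tool shift/0.12: [-1.592  2.863]
white [0.4175 0.3277 0.19  ] tool shift/0.12: [-0.548  2.609]
```

View pics/look3.png

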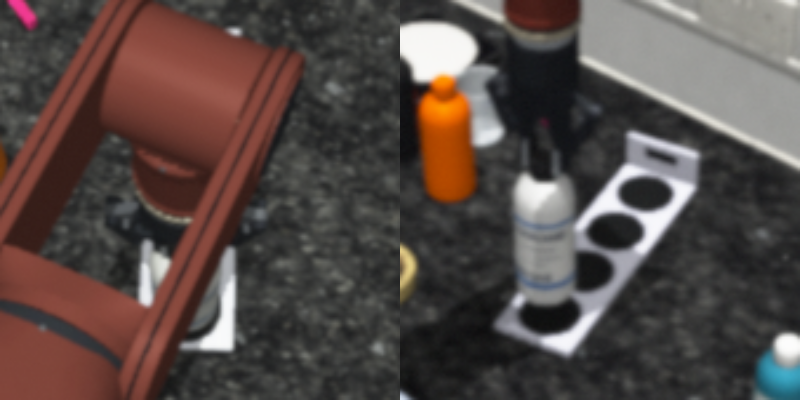

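The bottle hangs over pad 4, at (545,300) in the crop, and upright. Lowering it about 45 mm.

Request:
arm_command(moves=[[[-0.01,0,0.1],[0,0,0]],[[-0.01,0,0.2],[0,0,0]],[[-0.01,0,0.28],[0,0,0]],[[-0.01,0,0.33],[0,0,0]],[[-0.01,0,0.36],[0,0,0]],[[-0.01,0,0.37],[0,0,0]],[[-0.01,0,0.37],[0,0,0]]])

```text
clock: 6.4
ee_pos: [0.422, 0.0075, 0.2572]
tcp_rot: [-0.108, 0.994, -0.0, 0.0]
wrist_force: [0.9, -0.0, -4.2]
width: 0.0286
finger_force: 60.1
```

Request:
arm_command(moves=[[[0,0,0.01],[0,0,0]],[[0,0,0.016],[0,0,0]],[[0,0,0.016],[0,0,0]]])

```text
clock: 6.7
ee_pos: [0.4221, 0.0075, 0.2555]
tcp_rot: [-0.108, 0.994, -0.0, 0.0]
wrist_force: [-0.1, 0.1, -4.7]
width: 0.0291
finger_force: 60.3
```

Request:
arm_command(moves=[[[0,0,0.008],[0,0,0]],[[0,0,0.015],[0,0,0]],[[0,0,0.015],[0,0,0]]])

```text
clock: 7.0
ee_pos: [0.423, 0.0074, 0.2555]
tcp_rot: [-0.108, 0.994, -0.0, 0.002]
wrist_force: [-1.6, -0.1, 6.0]
width: 0.0292
finger_force: 61.3
```

Contact (force reversed to +6 N). Release and rise.

Request:
arm_command(moves=[[[0,0,-0.005],[0,0,0]],[[0,0,-0.005],[0,0,0]],[[0,0,-0.005],[0,0,0]],[[0,0,-0.005],[0,0,0]]], fingers=0.3)

```text
clock: 7.4
ee_pos: [0.4219, 0.0075, 0.2539]
tcp_rot: [-0.108, 0.994, -0.0, -0.0]
wrist_force: [-0.2, 0.6, -0.2]
width: 0.0555
finger_force: 0.0
```

Request:
arm_command(moves=[[[0,0,-0.1],[0,0,0]],[[0,0,-0.3],[0,0,0]],[[0,0,-0.6],[0,0,0]],[[0,0,-0.9],[0,0,0]],[[0,0,-0.95],[0,0,0]],[[0,0,-0.95],[0,0,0]]])

```text
clock: 8.0
ee_pos: [0.4226, 0.0075, 0.3701]
tcp_rot: [-0.108, 0.994, -0.001, 0.002]
wrist_force: [0.9, -0.1, -0.0]
width: 0.0555
finger_force: 0.0
```

```bash
python3 tgt.py
```

```text
tcp [0.4226 0.0075 0.3701] x-axis yaw -167.61 want -167.61 w 0.05551237970182858 t 8.0
pad1 [0.6672 0.0618 0.012 ] tool shift/0.12: [-2.077  0.01 ]
pad2 [0.5857 0.0437 0.012 ] tool shift/0.12: [-1.382  0.008]
pad3 [0.5035 0.0258 0.012 ] tool shift/0.12: [-0.68   0.009]
pad4 [0.4216 0.0079 0.012 ] tool shift/0.12: [0.018 0.01 ]
brown [ 0.6069 -0.3062  0.117 ] tool shift/0.12: [-0.932 -2.879]
teal [ 0.4429 -0.3018  0.146 ] tool shift/0.12: [ 0.394 -2.551]
black [0.5333 0.3843 0.168 ] tool shift/0.12: [-1.569  2.872]
white [0.4175 0.3277 0.19  ] tool shift/0.12: [-0.526  2.618]
```

Request:
arm_command(moves=[[[0.1,-0.3,0],[0,0,0]],[[0.2,-0.6,0],[0,0,0]],[[0.3,-0.9,0],[0,0,0]],[[0.33,-1,0],[0,0,0]]])

```text
clock: 8.4
ee_pos: [0.4079, -0.1203, 0.3663]
tcp_rot: [-0.107, 0.994, 0.0, -0.001]
wrist_force: [-0.0, 0.4, -0.3]
width: 0.0556
finger_force: 0.0
```

Request:
arm_command(moves=[[[0,-0.3,0.1],[0,0,0]],[[0.02,-0.6,0.2],[0,0,0]],[[0.04,-0.9,0.4],[0,0,0]],[[0.06,-1,0.6],[0,0,0]]])

```text
clock: 8.8
ee_pos: [0.4276, -0.239, 0.2942]
tcp_rot: [-0.107, 0.994, 0.0, -0.0]
wrist_force: [-0.3, 1.2, 0.1]
width: 0.0556
finger_force: 0.0
```

Request:
arm_command(moves=[[[0,-0.3,0.1],[0,0,0]],[[0,-0.55,0.2],[0,0,0]],[[0,-0.55,0.2],[0,0,0]],[[0,-0.55,0.2],[0,0,0]]])

```text
clock: 9.2
ee_pos: [0.4413, -0.3006, 0.2702]
tcp_rot: [-0.107, 0.994, 0.002, -0.001]
wrist_force: [-0.1, -0.1, 0.2]
width: 0.0554
finger_force: 0.0
```

```bash
python3 tgt.py; python3 - <<'E'
from h import *
b=eyes.snapshot("scene")[:,:,::-1]
cv2.imwrite("pics/look4.png",b)
im=eyes.snapshot("top")[:,:,::-1];cv2.imwrite("pics/top4.png",im)
E
```

```text
tcp [ 0.4413 -0.3006  0.2702] x-axis yaw -167.67 want -167.61 w 0.05544210694747773 t 9.2
pad1 [0.6672 0.0618 0.012 ] tool shift/0.12: [-2.488  2.541]
pad2 [0.5857 0.0437 0.012 ] tool shift/0.12: [-1.792  2.539]
pad3 [0.5035 0.0258 0.012 ] tool shift/0.12: [-1.091  2.539]
pad4 [0.4216 0.0079 0.012 ] tool shift/0.12: [-0.392  2.539]
brown [ 0.6069 -0.3062  0.117 ] tool shift/0.12: [-1.341 -0.345]
teal [ 0.4429 -0.3018  0.146 ] tool shift/0.12: [-0.013 -0.016]
black [0.5333 0.3843 0.168 ] tool shift/0.12: [-1.969  5.41 ]
white [0.4175 0.3277 0.19  ] tool shift/0.12: [-0.925  5.155]
```

View pics/look4.png

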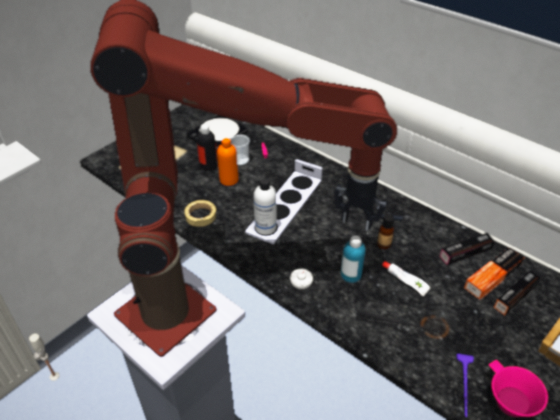

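White bottle stands on pad 4 at (265,210). The gripper is above the teal cap at (355,240).

Request:
arm_command(moves=[[[-0.01,-0.01,0.2],[0,0,0]],[[-0.01,-0.01,0.4],[0,0,0]],[[-0.01,-0.01,0.55],[0,0,0]],[[-0.01,-0.01,0.55],[0,0,0]],[[-0.01,-0.01,0.55],[0,0,0]]])

```text
clock: 9.8
ee_pos: [0.4435, -0.3016, 0.2068]
tcp_rot: [-0.108, 0.994, -0.0, 0.0]
wrist_force: [1.2, -0.1, -0.1]
width: 0.0555
finger_force: 0.0
```

Request:
arm_command(moves=[[[0,0,0],[0,0,0]],[[0,0,0],[0,0,0]],[[0,0,0],[0,0,0]],[[0,0,0],[0,0,0]],[[0,0,0],[0,0,0]],[[0,0,0],[0,0,0]]], fingers=-1)

```text
clock: 10.4
ee_pos: [0.4441, -0.3031, 0.208]
tcp_rot: [-0.108, 0.994, -0.001, 0.001]
wrist_force: [0.1, -0.3, 6.8]
width: 0.0285
finger_force: 59.4
```

Request:
arm_command(moves=[[[0,0,-0.08],[0,0,0]],[[0,0,-0.2],[0,0,0]],[[0,0,-0.4],[0,0,0]],[[0,0,-0.6],[0,0,0]],[[0,0,-0.65],[0,0,0]],[[0,0,-0.65],[0,0,0]]])

```text
clock: 11.0
ee_pos: [0.4437, -0.3027, 0.2856]
tcp_rot: [-0.108, 0.994, -0.001, 0.001]
wrist_force: [-0.0, 0.1, -2.0]
width: 0.0286
finger_force: 59.7
```

```bash
python3 tgt.py
```

```text
tcp [ 0.4437 -0.3027  0.2856] x-axis yaw -167.62 want -167.61 w 0.028562609812289946 t 11.0
pad1 [0.6672 0.0618 0.012 ] tool shift/0.12: [-2.466  2.573]
pad2 [0.5857 0.0437 0.012 ] tool shift/0.12: [-1.771  2.571]
pad3 [0.5035 0.0258 0.012 ] tool shift/0.12: [-1.07   2.573]
pad4 [0.4216 0.0079 0.012 ] tool shift/0.12: [-0.371  2.573]
brown [ 0.6069 -0.3062  0.117 ] tool shift/0.12: [-1.32  -0.317]
teal [ 0.4429 -0.3018  0.146 ] tool shift/0.12: [0.007 0.012]
black [0.5333 0.3843 0.168 ] tool shift/0.12: [-1.955  5.434]
white [0.4175 0.3277 0.19  ] tool shift/0.12: [-0.912  5.18 ]
```

Request:
arm_command(moves=[[[-0.05,0.06,0],[0,0,0]],[[-0.14,0.2,0],[0,0,0]],[[-0.26,0.38,0],[0,0,0]],[[-0.38,0.55,0],[0,0,0]],[[-0.5,0.72,0],[0,0,0]],[[-0.62,0.9,0],[0,0,0]]])

```text
clock: 11.6
ee_pos: [0.4924, -0.1789, 0.282]
tcp_rot: [-0.108, 0.994, 0.001, -0.001]
wrist_force: [0.2, -0.0, -2.2]
width: 0.0284
finger_force: 59.6
```

Request:
arm_command(moves=[[[-0.13,0.18,0],[0,0,0]],[[-0.26,0.36,0],[0,0,0]],[[-0.38,0.54,0],[0,0,0]],[[-0.5,0.72,0],[0,0,0]],[[-0.62,0.9,0],[0,0,0]]])

```text
clock: 12.1
ee_pos: [0.5417, -0.0574, 0.282]
tcp_rot: [-0.108, 0.994, 0.001, -0.002]
wrist_force: [0.4, -1.0, -1.9]
width: 0.0285
finger_force: 59.6
```

Request:
arm_command(moves=[[[-0.13,0.18,0],[0,0,0]],[[-0.26,0.36,0],[0,0,0]],[[-0.38,0.54,0],[0,0,0]],[[-0.48,0.69,0],[0,0,0]],[[-0.52,0.75,0],[0,0,0]],[[-0.53,0.77,0],[0,0,0]],[[-0.53,0.77,0],[0,0,0]]])

```text
clock: 12.8
ee_pos: [0.5841, 0.0445, 0.2831]
tcp_rot: [-0.108, 0.994, -0.0, -0.001]
wrist_force: [0.6, -0.3, -2.4]
width: 0.0286
finger_force: 59.7
```

```bash
python3 tgt.py
```

```text
tcp [0.5841 0.0445 0.2831] x-axis yaw -167.59 want -167.61 w 0.028627941458371976 t 12.8
pad1 [0.6672 0.0618 0.012 ] tool shift/0.12: [-0.711 -0.008]
pad2 [0.5857 0.0437 0.012 ] tool shift/0.12: [-0.016 -0.01 ]
pad3 [0.5035 0.0258 0.012 ] tool shift/0.12: [ 0.685 -0.008]
pad4 [0.4216 0.0079 0.012 ] tool shift/0.12: [ 1.384 -0.007]
brown [ 0.6069 -0.3062  0.117 ] tool shift/0.12: [ 0.439 -2.895]
teal [ 0.4429 -0.3018  0.146 ] tool shift/0.12: [ 1.767 -2.566]
black [0.5333 0.3843 0.168 ] tool shift/0.12: [-0.197  2.857]
white [0.4175 0.3277 0.19  ] tool shift/0.12: [0.847 2.603]
```

Request:
arm_command(moves=[[[-0.01,-0.005,0.12],[0,0,0]],[[-0.01,-0.01,0.25],[0,0,0]],[[-0.01,-0.01,0.37],[0,0,0]],[[-0.01,-0.01,0.46],[0,0,0]],[[-0.01,-0.01,0.51],[0,0,0]],[[-0.01,-0.01,0.53],[0,0,0]],[[-0.01,-0.01,0.53],[0,0,0]]])

```text
clock: 13.5
ee_pos: [0.5863, 0.0436, 0.2207]
tcp_rot: [-0.108, 0.994, -0.0, 0.0]
wrist_force: [-0.0, 0.8, -1.9]
width: 0.0284
finger_force: 59.7
```

Request:
arm_command(moves=[[[0,0,0.01],[0,0,0]],[[0,0,0.01],[0,0,0]],[[0,0,0.01],[0,0,0]]])

```text
clock: 13.8
ee_pos: [0.5865, 0.0436, 0.2201]
tcp_rot: [-0.108, 0.994, -0.0, 0.001]
wrist_force: [0.2, -0.3, 3.6]
width: 0.0281
finger_force: 60.1
```

Contact again; release and rise, then head for brown.

Request:
arm_command(moves=[[[0,0,-0.003],[0,0,0]],[[0,0,-0.003],[0,0,0]],[[0,0,-0.003],[0,0,0]],[[0,0,-0.003],[0,0,0]]], fingers=0.3)

```text
clock: 14.2
ee_pos: [0.5859, 0.0436, 0.2194]
tcp_rot: [-0.108, 0.994, 0.0, -0.0]
wrist_force: [0.2, -0.0, 0.6]
width: 0.0555
finger_force: 0.0
```

Request:
arm_command(moves=[[[0,0,-0.1],[0,0,0]],[[0,0,-0.3],[0,0,0]],[[0,0,-0.6],[0,0,0]],[[0,0,-0.65],[0,0,0]],[[0,0,-0.65],[0,0,0]]])

```text
clock: 14.7
ee_pos: [0.5871, 0.0435, 0.3004]
tcp_rot: [-0.108, 0.994, -0.0, 0.002]
wrist_force: [0.0, 0.2, 0.9]
width: 0.0554
finger_force: 0.0
```

Request:
arm_command(moves=[[[0.05,-0.3,0],[0,0,0]],[[0.1,-0.6,0],[0,0,0]],[[0.13,-0.9,0],[0,0,0]],[[0.15,-1,0],[0,0,0]]])

```text
clock: 15.1
ee_pos: [0.5936, -0.0803, 0.296]
tcp_rot: [-0.107, 0.994, -0.0, -0.001]
wrist_force: [-0.2, -0.0, -0.5]
width: 0.0557
finger_force: 0.0
```

Request:
arm_command(moves=[[[0.05,-0.3,0.1],[0,0,0]],[[0.1,-0.6,0.2],[0,0,0]],[[0.13,-0.9,0.3],[0,0,0]],[[0.15,-1,0.4],[0,0,0]],[[0.15,-1,0.4],[0,0,0]]])

```text
clock: 15.6
ee_pos: [0.6007, -0.1991, 0.246]
tcp_rot: [-0.107, 0.994, 0.002, -0.002]
wrist_force: [-0.1, 0.1, 0.1]
width: 0.0553
finger_force: 0.0
```

```bash
python3 tgt.py; python3 - <<'E'
from h import *
a=eyes.snapshot("scene")[:,:,::-1][140:290,200:400];b=eyes.snapshot("top")[:,:,::-1]
cv2.imwrite("pics/look5.png",cv2.resize(a,(800,600)));cv2.imwrite("pics/top5.png",b)
E
```

```text
tcp [ 0.6007 -0.1991  0.246 ] x-axis yaw -167.75 want -167.61 w 0.055343038949246554 t 15.6
pad1 [0.6672 0.0618 0.012 ] tool shift/0.12: [-1.011  2.   ]
pad2 [0.5857 0.0437 0.012 ] tool shift/0.12: [-0.316  1.996]
pad3 [0.5035 0.0258 0.012 ] tool shift/0.12: [0.386 1.996]
pad4 [0.4216 0.0079 0.012 ] tool shift/0.12: [1.084 1.995]
brown [ 0.6069 -0.3062  0.117 ] tool shift/0.12: [ 0.134 -0.887]
teal [ 0.4429 -0.3018  0.146 ] tool shift/0.12: [ 1.463 -0.561]
black [0.5333 0.3843 0.168 ] tool shift/0.12: [-0.485  4.868]
white [0.4175 0.3277 0.19  ] tool shift/0.12: [0.559 4.612]
```

View pics/look5.png

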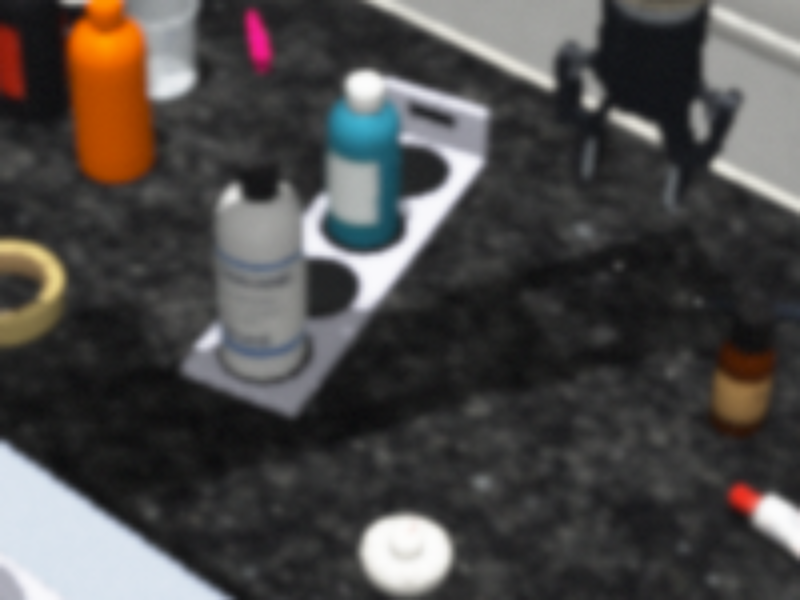

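White stands on pad 4 and teal on pad 2, both looking centred. Going for brown.

Request:
arm_command(moves=[[[0.04,-0.3,0],[0,0,0]],[[0.08,-0.6,0],[0,0,0]],[[0.12,-0.88,0.1],[0,0,0]],[[0.12,-0.88,0.3],[0,0,0]],[[0.12,-0.88,0.5],[0,0,0]],[[0.12,-0.88,0.63],[0,0,0]],[[0.12,-0.88,0.63],[0,0,0]],[[0.12,-0.88,0.63],[0,0,0]]])

```text
clock: 16.5
ee_pos: [0.6115, -0.3038, 0.1748]
tcp_rot: [-0.109, 0.994, -0.0, 0.0]
wrist_force: [-0.4, 0.3, 1.1]
width: 0.0553
finger_force: 0.0
```

Request:
arm_command(moves=[[[0,0,0],[0,0,0]],[[0,0,0],[0,0,0]],[[0,0,0],[0,0,0]],[[0,0,0],[0,0,0]],[[0,0,0],[0,0,0]],[[0,0,0],[0,0,0]]], fingers=-1)

```text
clock: 17.1
ee_pos: [0.6118, -0.3054, 0.1763]
tcp_rot: [-0.108, 0.994, -0.001, 0.001]
wrist_force: [-0.0, 0.3, 6.8]
width: 0.0296
finger_force: 59.3
```

Request:
arm_command(moves=[[[0,0,-0.08],[0,0,0]],[[0,0,-0.2],[0,0,0]],[[0,0,-0.4],[0,0,0]],[[0,0,-0.6],[0,0,0]],[[0,0,-0.8],[0,0,0]],[[0,0,-0.9],[0,0,0]],[[0,0,-0.9],[0,0,0]]])

```text
clock: 17.8
ee_pos: [0.6118, -0.3054, 0.2853]
tcp_rot: [-0.108, 0.994, -0.002, 0.002]
wrist_force: [0.6, 0.0, -0.3]
width: 0.0296
finger_force: 59.3
```

```bash
python3 tgt.py
```

```text
tcp [ 0.6118 -0.3054  0.2853] x-axis yaw -167.62 want -167.61 w 0.02964399522024305 t 17.8
pad1 [0.6672 0.0618 0.012 ] tool shift/0.12: [-1.099  2.898]
pad2 [0.5857 0.0437 0.012 ] tool shift/0.12: [-0.403  2.896]
pad3 [0.5035 0.0258 0.012 ] tool shift/0.12: [0.298 2.897]
pad4 [0.4216 0.0079 0.012 ] tool shift/0.12: [0.996 2.898]
brown [ 0.6069 -0.3062  0.117 ] tool shift/0.12: [0.046 0.007]
teal [ 0.4429 -0.3018  0.146 ] tool shift/0.12: [1.373 0.335]
black [0.5333 0.3843 0.168 ] tool shift/0.12: [-0.59   5.758]
white [0.4175 0.3277 0.19  ] tool shift/0.12: [0.453 5.503]
```

Request:
arm_command(moves=[[[-0.08,0.06,0],[0,0,0]],[[-0.22,0.2,0],[0,0,0]],[[-0.4,0.36,0],[0,0,0]],[[-0.58,0.54,0],[0,0,0]],[[-0.76,0.72,0],[0,0,0]],[[-0.9,0.9,0],[0,0,0]]])

```text
clock: 18.4
ee_pos: [0.6936, -0.1738, 0.2792]
tcp_rot: [-0.108, 0.994, 0.001, -0.002]
wrist_force: [-0.3, 0.8, -0.2]
width: 0.0298
finger_force: 59.3
```

Request:
arm_command(moves=[[[-0.1,0.2,0],[0,0,0]],[[-0.2,0.4,0],[0,0,0]],[[-0.22,0.6,0],[0,0,0]],[[-0.22,0.8,0],[0,0,0]],[[-0.22,1,0],[0,0,0]]])

```text
clock: 18.9
ee_pos: [0.6925, -0.0511, 0.2791]
tcp_rot: [-0.108, 0.994, 0.001, -0.002]
wrist_force: [-0.4, 1.0, -0.8]
width: 0.0297
finger_force: 59.3
```

Request:
arm_command(moves=[[[0,0.2,0],[0,0,0]],[[0,0.4,0],[0,0,0]],[[0,0.6,0],[0,0,0]],[[0,0.8,0],[0,0,0]],[[0,0.93,0],[0,0,0]],[[0,0.99,0],[0,0,0]],[[0,0.99,0],[0,0,0]],[[0,0.99,0],[0,0,0]]])

```text
clock: 19.7
ee_pos: [0.6679, 0.0622, 0.2816]
tcp_rot: [-0.108, 0.994, -0.0, -0.0]
wrist_force: [0.1, -0.3, -0.8]
width: 0.0295
finger_force: 59.3
```

```bash
python3 tgt.py; python3 - <<'E'
from h import *
a=eyes.snapshot("scene")[:,:,::-1][110:260,220:380]
cv2.imwrite("pics/look6.png",cv2.resize(a,(640,600)))
E
```

```text
tcp [0.6679 0.0622 0.2816] x-axis yaw -167.64 want -167.61 w 0.029497933882090398 t 19.7
pad1 [0.6672 0.0618 0.012 ] tool shift/0.12: [ 0.006 -0.001]
pad2 [0.5857 0.0437 0.012 ] tool shift/0.12: [ 0.701 -0.003]
pad3 [0.5035 0.0258 0.012 ] tool shift/0.12: [ 1.402 -0.002]
pad4 [0.4216 0.0079 0.012 ] tool shift/0.12: [ 2.101e+00 -1.000e-03]
brown [ 0.6069 -0.3062  0.117 ] tool shift/0.12: [ 1.153 -2.889]
teal [ 0.4429 -0.3018  0.146 ] tool shift/0.12: [ 2.481 -2.561]
black [0.5333 0.3843 0.168 ] tool shift/0.12: [0.52  2.863]
white [0.4175 0.3277 0.19  ] tool shift/0.12: [1.564 2.608]
```

View pics/look6.png

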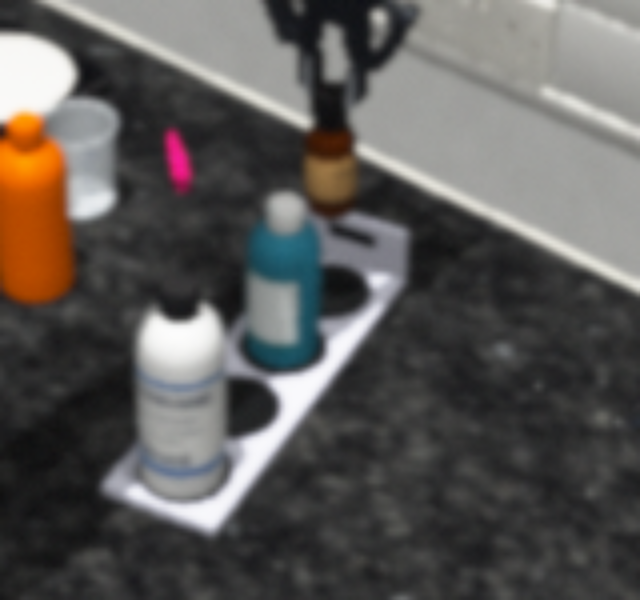

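Brown hangs above pad 1, clear of teal. Lowering.

Request:
arm_command(moves=[[[-0.01,0,0.12],[0,0,0]],[[-0.01,0,0.26],[0,0,0]],[[-0.01,0,0.4],[0,0,0]],[[-0.01,0,0.54],[0,0,0]],[[-0.01,0,0.66],[0,0,0]],[[-0.01,0,0.73],[0,0,0]],[[-0.01,0,0.75],[0,0,0]],[[-0.01,0,0.75],[0,0,0]]])

```text
clock: 20.55
ee_pos: [0.669, 0.0631, 0.1917]
tcp_rot: [-0.108, 0.994, 0.0, -0.0]
wrist_force: [0.5, 0.1, -1.0]
width: 0.0294
finger_force: 59.3
```

Request:
arm_command(moves=[[[0,0,0.006],[0,0,0]],[[0,0,0.012],[0,0,0]],[[0,0,0.012],[0,0,0]]])

```text
clock: 20.85
ee_pos: [0.6693, 0.0631, 0.1912]
tcp_rot: [-0.108, 0.994, -0.0, 0.001]
wrist_force: [0.3, 0.4, -0.6]
width: 0.0296
finger_force: 59.3
```

Request:
arm_command(moves=[[[0,0,0.008],[0,0,0]],[[0,0,0.012],[0,0,0]],[[0,0,0.012],[0,0,0]]])

```text
clock: 21.15
ee_pos: [0.6689, 0.063, 0.189]
tcp_rot: [-0.108, 0.994, 0.0, -0.0]
wrist_force: [-0.7, -0.5, -1.1]
width: 0.0296
finger_force: 59.3
```

Request:
arm_command(moves=[[[0,0,0.008],[0,0,0]],[[0,0,0.012],[0,0,0]],[[0,0,0.012],[0,0,0]]])

```text
clock: 21.45
ee_pos: [0.6693, 0.0631, 0.1884]
tcp_rot: [-0.108, 0.994, -0.0, 0.001]
wrist_force: [0.4, 0.2, 4.2]
width: 0.03
finger_force: 59.7
```

Request:
arm_command(moves=[[[0,0,-0.005],[0,0,0]],[[0,0,-0.005],[0,0,0]],[[0,0,-0.005],[0,0,0]],[[0,0,-0.005],[0,0,0]]], fingers=0.3)

```text
clock: 21.85
ee_pos: [0.6688, 0.063, 0.188]
tcp_rot: [-0.108, 0.994, 0.0, -0.0]
wrist_force: [-0.2, -0.7, -0.5]
width: 0.0556
finger_force: 0.0
```

Request:
arm_command(moves=[[[0,0,-0.1],[0,0,0]],[[0,0,-0.3],[0,0,0]],[[0,0,-0.6],[0,0,0]],[[0,0,-0.9],[0,0,0]],[[0,0,-1],[0,0,0]],[[0,0,-1],[0,0,0]]])

```text
clock: 22.45
ee_pos: [0.6702, 0.063, 0.3122]
tcp_rot: [-0.108, 0.994, -0.0, 0.003]
wrist_force: [0.6, 0.0, -0.0]
width: 0.0552
finger_force: 0.0
```

Request:
arm_command(moves=[[[0.05,0.3,0],[0,0,0]],[[0.1,0.6,0],[0,0,0]],[[0.15,0.9,0],[0,0,0]],[[0.17,1,0],[0,0,0]]])

```text
clock: 22.85
ee_pos: [0.6211, 0.1787, 0.3058]
tcp_rot: [-0.109, 0.994, 0.0, -0.002]
wrist_force: [-0.1, -0.1, -1.1]
width: 0.0553
finger_force: 0.0
```

Request:
arm_command(moves=[[[0.05,0.3,0],[0,0,0]],[[0.1,0.6,0],[0,0,0]],[[0.15,0.9,0],[0,0,0]],[[0.17,1,0],[0,0,0]]])

```text
clock: 23.25
ee_pos: [0.5759, 0.291, 0.3064]
tcp_rot: [-0.109, 0.994, 0.0, -0.001]
wrist_force: [-0.2, -0.5, 0.1]
width: 0.0556
finger_force: 0.0
```

Request:
arm_command(moves=[[[0.05,0.3,0],[0,0,0]],[[0.1,0.6,0],[0,0,0]],[[0.17,0.86,0],[0,0,0]],[[0.17,0.86,0],[0,0,0]],[[0.17,0.86,0],[0,0,0]]])

```text
clock: 23.75
ee_pos: [0.5355, 0.3847, 0.307]
tcp_rot: [-0.108, 0.994, -0.001, -0.001]
wrist_force: [0.2, -0.4, -0.5]
width: 0.0559
finger_force: 0.0
```

```bash
python3 - <<'E'
from tgt import *
rel()
a=eyes.snapshot("scene")[:,:,::-1];b=eyes.snapshot("top")[:,:,::-1]
cv2.imwrite("pics/s7.png",a);cv2.imwrite("pics/t7.png",b)
o=np.hstack([cv2.resize(a[90:210,150:270],(400,400)),cv2.resize(b[90:270,220:340],(267,400))])
cv2.imwrite("pics/look7.png",o)
E
```

```text
tcp [0.5355 0.3847 0.307 ] x-axis yaw -167.56 want -167.61 w 0.055876043736345554 t 23.75
pad1 [0.6672 0.0618 0.012 ] tool shift/0.12: [-0.496 -2.861]
pad2 [0.5857 0.0437 0.012 ] tool shift/0.12: [ 0.2   -2.862]
pad3 [0.5035 0.0258 0.012 ] tool shift/0.12: [ 0.901 -2.86 ]
pad4 [0.4216 0.0079 0.012 ] tool shift/0.12: [ 1.6   -2.859]
brown [ 0.6069 -0.3062  0.117 ] tool shift/0.12: [ 0.656 -5.749]
teal [ 0.4429 -0.3018  0.146 ] tool shift/0.12: [ 1.984 -5.419]
black [0.5333 0.3843 0.168 ] tool shift/0.12: [0.017 0.002]
white [0.4175 0.3277 0.19  ] tool shift/0.12: [ 1.061 -0.251]
```

View pics/look7.png

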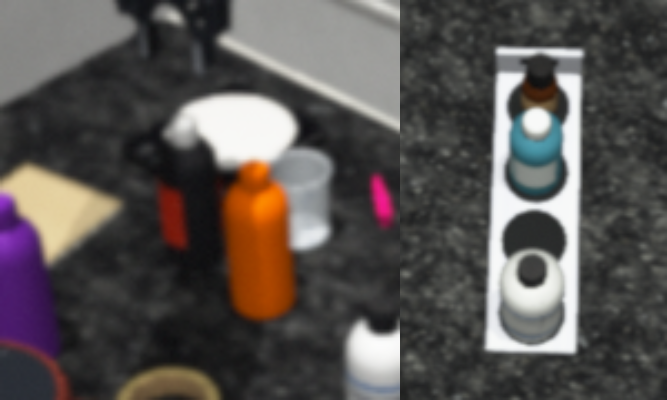

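All three placed bottles stand centred on their pads. The black bottle and the beaker are undisturbed under the gripper. Gripping black and lifting it high to clear orange.

Request:
arm_command(moves=[[[0.01,0,0.2],[0,0,0]],[[0.01,0,0.4],[0,0,0]],[[0.01,0,0.58],[0,0,0]],[[0.01,0,0.67],[0,0,0]],[[0.01,0,0.67],[0,0,0]],[[0.01,0,0.67],[0,0,0]]])

```text
clock: 24.45
ee_pos: [0.5352, 0.3844, 0.2286]
tcp_rot: [-0.107, 0.994, 0.0, 0.0]
wrist_force: [0.6, -0.4, -0.3]
width: 0.0555
finger_force: 0.0
```

Request:
arm_command(moves=[[[0,0,0],[0,0,0]],[[0,0,0],[0,0,0]],[[0,0,0],[0,0,0]],[[0,0,0],[0,0,0]],[[0,0,0],[0,0,0]],[[0,0,0],[0,0,0]]], fingers=-1)

```text
clock: 25.05
ee_pos: [0.5353, 0.3851, 0.2299]
tcp_rot: [-0.108, 0.994, 0.0, 0.002]
wrist_force: [0.7, -1.0, 6.4]
width: 0.0281
finger_force: 59.3
```

Request:
arm_command(moves=[[[0,0,-0.06],[0,0,0]],[[0,0,-0.2],[0,0,0]],[[0,0,-0.4],[0,0,0]],[[0,0,-0.6],[0,0,0]],[[0,0,-0.8],[0,0,0]],[[0,0,-1],[0,0,0]]])

```text
clock: 25.65
ee_pos: [0.5339, 0.3849, 0.3492]
tcp_rot: [-0.108, 0.994, -0.0, -0.0]
wrist_force: [0.4, 0.5, -4.7]
width: 0.0284
finger_force: 59.6
```

Request:
arm_command(moves=[[[0,0,-0.2],[0,0,0]],[[0,0,-0.4],[0,0,0]],[[0,0,-0.6],[0,0,0]],[[0,0,-0.75],[0,0,0]],[[0,0,-0.8],[0,0,0]],[[0,0,-0.8],[0,0,0]]])

```text
clock: 26.25
ee_pos: [0.5344, 0.385, 0.4451]
tcp_rot: [-0.108, 0.994, 0.0, 0.001]
wrist_force: [-0.4, -0.8, -5.5]
width: 0.0281
finger_force: 59.7
```

```bash
python3 tgt.py
```

```text
tcp [0.5344 0.385  0.4451] x-axis yaw -167.61 want -167.61 w 0.028079991590646124 t 26.25
pad1 [0.6672 0.0618 0.012 ] tool shift/0.12: [-0.496 -2.87 ]
pad2 [0.5857 0.0437 0.012 ] tool shift/0.12: [ 0.199 -2.872]
pad3 [0.5035 0.0258 0.012 ] tool shift/0.12: [ 0.9   -2.871]
pad4 [0.4216 0.0079 0.012 ] tool shift/0.12: [ 1.599 -2.87 ]
brown [ 0.6069 -0.3062  0.117 ] tool shift/0.12: [ 0.65  -5.757]
teal [ 0.4429 -0.3018  0.146 ] tool shift/0.12: [ 1.977 -5.428]
black [0.5333 0.3843 0.168 ] tool shift/0.12: [ 0.014 -0.005]
white [0.4175 0.3277 0.19  ] tool shift/0.12: [ 1.058 -0.259]
```

Request:
arm_command(moves=[[[0.02,-0.06,0],[0,0,0]],[[0.06,-0.2,0],[0,0,0]],[[0.12,-0.4,0],[0,0,0]],[[0.18,-0.6,0],[0,0,0]],[[0.24,-0.8,0],[0,0,0]],[[0.3,-1,0],[0,0,0]]])

```text
clock: 26.85
ee_pos: [0.5242, 0.2583, 0.4418]
tcp_rot: [-0.108, 0.994, -0.0, -0.002]
wrist_force: [0.1, -0.3, -5.0]
width: 0.0285
finger_force: 59.8
```

Request:
arm_command(moves=[[[0.06,-0.2,0],[0,0,0]],[[0.12,-0.4,0],[0,0,0]],[[0.18,-0.6,0],[0,0,0]],[[0.24,-0.8,0],[0,0,0]],[[0.3,-1,0],[0,0,0]]])

```text
clock: 27.35
ee_pos: [0.5146, 0.1336, 0.442]
tcp_rot: [-0.108, 0.994, -0.0, -0.002]
wrist_force: [-0.2, 0.4, -3.5]
width: 0.0283
finger_force: 59.8
```

Request:
arm_command(moves=[[[0.06,-0.2,0],[0,0,0]],[[0.12,-0.4,0],[0,0,0]],[[0.18,-0.6,0],[0,0,0]],[[0.25,-0.78,0],[0,0,0]],[[0.29,-0.86,0],[0,0,0]],[[0.29,-0.87,0],[0,0,0]],[[0.29,-0.87,0],[0,0,0]],[[0.29,-0.87,0],[0,0,0]]])

```text
clock: 28.15
ee_pos: [0.5039, 0.0264, 0.4436]
tcp_rot: [-0.108, 0.994, 0.0, -0.0]
wrist_force: [0.3, 0.2, -4.4]
width: 0.0284
finger_force: 59.9
```

```bash
python3 tgt.py; python3 - <<'E'
from h import *
a=eyes.snapshot("scene")[:,:,::-1]
cv2.imwrite("pics/look8.png",cv2.resize(a[90:250,190:350],(560,560)))
E
```

```text
tcp [0.5039 0.0264 0.4436] x-axis yaw -167.57 want -167.61 w 0.028441978196226285 t 28.15
pad1 [0.6672 0.0618 0.012 ] tool shift/0.12: [-1.393 -0.007]
pad2 [0.5857 0.0437 0.012 ] tool shift/0.12: [-0.698 -0.009]
pad3 [0.5035 0.0258 0.012 ] tool shift/0.12: [ 0.004 -0.007]
pad4 [0.4216 0.0079 0.012 ] tool shift/0.12: [ 0.702 -0.006]
brown [ 0.6069 -0.3062  0.117 ] tool shift/0.12: [-0.242 -2.894]
teal [ 0.4429 -0.3018  0.146 ] tool shift/0.12: [ 1.085 -2.563]
black [0.5333 0.3843 0.168 ] tool shift/0.12: [-0.881  2.858]
white [0.4175 0.3277 0.19  ] tool shift/0.12: [0.163 2.605]
```

View pics/look8.png

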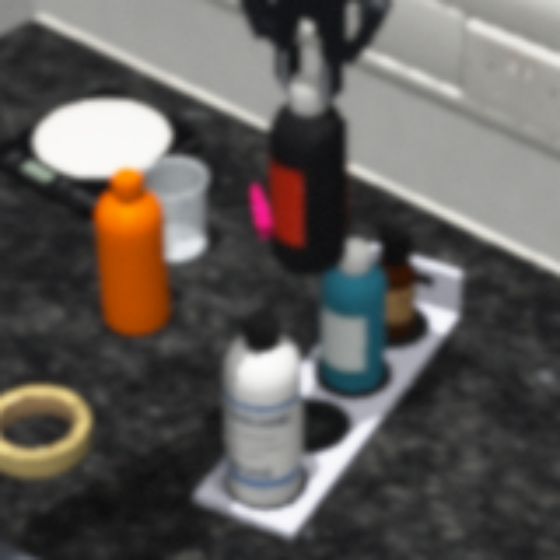

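Black hangs upright over pad 3 with about 18 mm between bodies. Lowering.

Request:
arm_command(moves=[[[0,-0.005,0.06],[0,0,0]],[[0,-0.005,0.2],[0,0,0]],[[0,-0.005,0.36],[0,0,0]],[[0,-0.005,0.52],[0,0,0]],[[0,-0.005,0.68],[0,0,0]],[[0,-0.005,0.8],[0,0,0]],[[0,-0.005,0.8],[0,0,0]]])

```text
clock: 28.9
ee_pos: [0.5029, 0.0255, 0.3448]
tcp_rot: [-0.108, 0.994, 0.001, -0.002]
wrist_force: [-1.2, 0.5, -4.6]
width: 0.0284
finger_force: 59.8
```

```bash
python3 tgt.py|grep -E "tcp|pad3"
```

```text
tcp [0.5029 0.0255 0.3448] x-axis yaw -167.58 want -167.61 w 0.028354815071972773 t 28.9
pad3 [0.5035 0.0258 0.012 ] tool shift/0.12: [-0.018 -0.003]
```

Request:
arm_command(moves=[[[0,0,0.12],[0,0,0]],[[0,0,0.26],[0,0,0]],[[0,0,0.4],[0,0,0]],[[0,0,0.54],[0,0,0]],[[0,0,0.68],[0,0,0]],[[0,0,0.78],[0,0,0]],[[0,0,0.83],[0,0,0]],[[0,0,0.84],[0,0,0]],[[0,0,0.84],[0,0,0]]])

```text
clock: 29.8
ee_pos: [0.5044, 0.025, 0.2476]
tcp_rot: [-0.108, 0.994, -0.0, 0.0]
wrist_force: [0.6, 0.4, -4.8]
width: 0.0285
finger_force: 60.0
```

Request:
arm_command(moves=[[[0,0,0.015],[0,0,0]],[[0,0,0.03],[0,0,0]],[[0,0,0.03],[0,0,0]]])

```text
clock: 30.1
ee_pos: [0.5041, 0.025, 0.2435]
tcp_rot: [-0.108, 0.994, -0.0, 0.0]
wrist_force: [-0.9, 1.2, -5.0]
width: 0.0284
finger_force: 60.0
```

Request:
arm_command(moves=[[[0,0,0.008],[0,0,0]],[[0,0,0.014],[0,0,0]],[[0,0,0.014],[0,0,0]]])

```text
clock: 30.4
ee_pos: [0.5042, 0.025, 0.242]
tcp_rot: [-0.108, 0.994, -0.0, 0.0]
wrist_force: [0.3, -1.1, -4.2]
width: 0.0285
finger_force: 60.1
```

Request:
arm_command(moves=[[[0,0,0.008],[0,0,0]],[[0,0,0.012],[0,0,0]],[[0,0,0.012],[0,0,0]]])

```text
clock: 30.7
ee_pos: [0.505, 0.0249, 0.2418]
tcp_rot: [-0.108, 0.994, -0.0, 0.001]
wrist_force: [-0.4, -0.9, 5.1]
width: 0.0285
finger_force: 60.9
```

Contact. Release, rise, and back off sideways for a final look.

Request:
arm_command(moves=[[[0,0,-0.005],[0,0,0]],[[0,0,-0.005],[0,0,0]],[[0,0,-0.005],[0,0,0]],[[0,0,-0.005],[0,0,0]]], fingers=0.3)

```text
clock: 31.1
ee_pos: [0.504, 0.025, 0.2407]
tcp_rot: [-0.108, 0.994, 0.0, -0.0]
wrist_force: [0.4, -0.7, 0.0]
width: 0.0556
finger_force: 0.0
```

Request:
arm_command(moves=[[[0,0,-0.1],[0,0,0]],[[0,0,-0.3],[0,0,0]],[[0,0,-0.6],[0,0,0]],[[0,0,-0.9],[0,0,0]],[[0,0,-1],[0,0,0]],[[0,0,-1],[0,0,0]]])

```text
clock: 31.7
ee_pos: [0.5051, 0.0249, 0.364]
tcp_rot: [-0.108, 0.994, -0.001, 0.003]
wrist_force: [0.7, -0.4, -0.4]
width: 0.0555
finger_force: 0.0
```

Request:
arm_command(moves=[[[0,-0.3,0],[0,0,0]],[[0,-0.6,0],[0,0,0]],[[0,-0.9,0],[0,0,0]],[[0,-1,0],[0,0,0]]])

```text
clock: 32.1
ee_pos: [0.5294, -0.0947, 0.3586]
tcp_rot: [-0.107, 0.994, 0.0, -0.002]
wrist_force: [0.5, 0.4, 0.8]
width: 0.0558
finger_force: 0.0
```

Request:
arm_command(moves=[[[0,-0.3,0],[0,0,0]],[[0,-0.6,0],[0,0,0]],[[0,-0.9,0],[0,0,0]],[[0,-1,0],[0,0,0]],[[0,-1,0],[0,0,0]]])

```text
clock: 32.6
ee_pos: [0.5551, -0.2102, 0.3591]
tcp_rot: [-0.107, 0.994, 0.001, -0.001]
wrist_force: [0.0, 0.6, -0.4]
width: 0.0555
finger_force: 0.0
```

```bash
python3 - <<'E'
from tgt import *
a=eyes.snapshot("scene")[:,:,::-1];b=eyes.snapshot("top")[:,:,::-1]
cv2.imwrite("pics/t9.png",b)
o=np.hstack([cv2.resize(a[110:260,190:340],(480,480)),cv2.resize(b[90:270,220:340],(320,480))])
cv2.imwrite("pics/look9.png",o)
# expected cap-top pixels if centred on the pads (top view crop)
for k,h in(("pad1",.117),("pad2",.15),("pad3",.172),("pad4",.19)):
    q=T[k]-off+[0,0,h];print(k,((proj("top",q)[0]-[220,90])*480/180+[480,0]).round(0))
E
```

```text
pad1 [645.  73.]
pad2 [643. 143.]
pad3 [641. 225.]
pad4 [638. 316.]
```

View pics/look9.png

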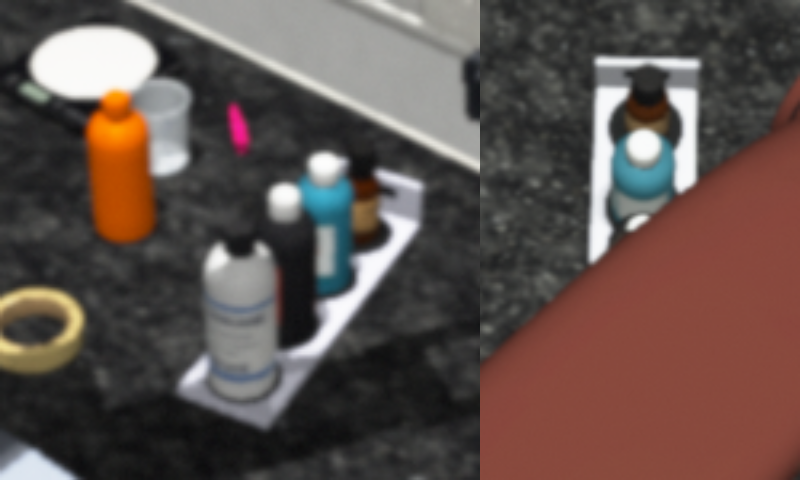

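All four bottles stand upright and centred on their pads, rising from brown at the end plate to white at the open end. In the top view the brown and teal caps are within about 5 mm of where centred caps would appear. The beaker is where it was, and the gripper is clear.

```bash
python3 -c "
from station import workorder
print(workorder.sign_off())"
```

```text
the job is handed in; nothing more can be done
None
```

I stood the bottles on the rack in order of height, brown, teal, black, white from the end plate to the open end, left the beaker untouched, and handed the job in at about 33 s of the 102 s limit; the sign-off returned no verdict.

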